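# Open the ratchet clamp of the preparation board

## Robot

A 6-joint arm with a two-finger parallel gripper is mounted at the origin on the work surface. World frame = base frame: x ahead of the robot, y to its left, z up, the work surface at z = 0. Lengths are in m, angles in rad, forces in N, time in s.
With the tool pointing down it reaches from about 0.425 to 0.95 m from the base axis. Payload 3.5 kg.
Tool frame: the origin (TCP) lies on the centre line of the jaws, within the pads' length; the fingertips stand 17 mm ahead of it and the grasp point (between the pads) lies 2 mm behind it; z points along the fingers, y is the line along which they close (so a half turn about z gives the same grasp; the last joint's range is limited). The gripper opens to 85 mm and grips with 20 to 120 N. Pads are 22 mm wide; open, the fingers measure 114 mm over their backs; the gripper's body (76 mm by 85 mm) begins 54 mm behind the grasp point. The pads swing forward as they close: fully open they stand 13 mm farther back than shut.
Start: joints at [1.103, 0.286, 1.577, -0, 1.279, -0.15], TCP at [0.211, 0.641, 0.248] pointing down, gripper open.
Joint ranges: [-2.77, 2.77], [-0.9, 2.22], [0.21, 2.48], [-1.53, 4.67], [0.24, 2.81], [-2.84, 2.84]. Speed limits (rad/s): [2.79, 2.79, 3.14, 3.14, 3.14, 3.14].

## Interface

Orientations are given as a unit quaternion [x, y, z, w].
In Python, from plant import ctrl gives the robot as it stands. The module is installed in compiled form; this text tells all that it offers.
- The arm moves only by the tool drive_tool, never from a script. Its argument "moves" is a list of rows, each a list of 3 entries, a list of its own where there are three numbers: the turn, a rotation vector about the tool's x, y, z in rad, then the shift along the tool's x, y, z in m, then the finger opening in m, from 0 to 0.0854. A call has 1 to 5 rows; each row shifts and turns the commanded pose from where the row before left it, along the tool's axes as they then stand; what a row does not reach is not made up. A row lasts 1/8 s, in which the tool goes at most 62.5 mm and 10.7 degrees, less where a joint would pass 70% of its speed; a pose out of reach is approached as far as the arm can. A call with a gripper value outside its range is refused whole. The fingers move at their own pace and stop on an object; "grip_force" is the grip in N (left out, the last holds). Time passes only in rows, so rows that do not move let the fingers close. It gives the time, the measured TCP pose, the force, the opening and the grip force at its end, in the units of the state.
- ctrl.get_state(): the state, without advancing time (a new reading comes with each control period).
- ctrl.read_camera(name): name is "scene" or "top"; returns a dict with "image" (400x640x3 uint8, red, green, blue), "fx", "fy", "cx", "cy" (pixels), "R" (3x3) and "t" (3): a world point X has camera coordinates R X + t. Camera axes: x right, y down, z forward; pixel columns grow to the right and rows downward; lengths in m; the calibration is good to about 2 mm. A picture is of the moment at which its call begins. There is no depth.
- ctrl.sign_off(): hands the job in; it is judged then, once.
The state is a dict: "time": time; "qpos": joint angles; "dq": joint speeds; "joint_efforts": joint torques, N m; "eef_pos": TCP position; "tcp_rot": TCP orientation; "contact_force": force on the tool from outside, world axes, zero at the start; "wrist_torque": the same for the moment, N m; "opening": opening from 0.0 (shut) to 1.0 (fully open); "finger_force": force on a finger pad.
Only numpy, scipy, OpenCV 4.12 (cv2) and the standard library are available. Lean on these libraries where they do the work, as an engineer would, in place of code of your own. Each camera call takes 0.05 s, during which the arm holds its last target. There are 200 camera calls.

## Task

The clamp on the preparation board is still set narrow for the last jar, and the terracotta bowl goes in next. With the fingertips press the ratchet lever on the sliding jaw down, keep it down while you push the jaw back along its toothed bar until it is fully home against the end stop, then let the lever spring up. Grip nothing: take neither the jaw nor its lever between the fingers, and leave the jar, bowl, fork and empanada press where they are.

Things in the scene. Friction and masses are not known exactly. Their poses are not given: they have to be found in the camera images.
- prep_board: Wooden preparation board, 230 x 360 mm, top 22 mm above the counter, fixed on suction feet. Origin: centre of its underside, z up. Along its +x edge, parallel to its y axis, runs a toothed steel bar (centre line x = +72 mm). At the bar's -y end is the fixed jaw, at its +y end the end stop. Between them a black sliding jaw rides on the bar and opens towards +y; both jaws have arms reaching to -x.
- end_stop (a point): Centre of the inner face (looking to the board's -y) of the end stop, a black block 34 mm wide and 34 mm high on the board at the bar's +y end. The rear of the sliding jaw's hood rests against this face when the jaw is fully home.
- jaw (a joint): Travel of the sliding jaw, m: 0 closed (50 mm between the pads), 0.152 fully home at the end stop; grows along the board's +y. Sliding friction about 3 N. The ratchet lets it move freely towards closed (clicking over teeth every 8 mm, lever nodding up to 0.2 rad); towards open it locks within 8 mm unless the lever is held pressed past about 0.22 rad. It stays where it is left.
- lever (a joint): Angle of the ratchet lever, rad: 0 sprung up, 0.30 fully pressed. It hinges on a pin across the bar, inside the hood 5 mm behind its front face, 56 mm above the counter; pressing the pad down lifts the pawl out of the teeth. About 4 N at the pad's centre starts it and 6 N holds it fully down; it springs up when let go.
- lever_pad (a point): Centre of the top of the lever's steel thumb pad, 66 mm above the counter, 8 mm lower when fully pressed. The pad is 38 mm across the bar (board x) by 42 mm along it (board y), rising slightly to its free -y end, open in front and above. It is part of the sliding jaw and travels with it. The point is 22 mm to -y of the hood's front face. The jaw's arm, to -x of the pad, is 54 mm above the counter.
- hood_face (a point): Middle of the upright front face of the sliding jaw's black hood, 76 mm above the counter. The hood is 36 mm wide (board x), reaches 36 mm to +y from this face, and its top is 14 mm above this point. The face looks to the board's -y and stands right behind the thumb pad, so that a fingertip on the pad can push the jaw to +y against it. Axes as the board's.
- jar: Small glass jar with a steel twist cap, 62 mm diameter, 85 mm high, standing on the counter just beyond the board's +x edge. Origin: centre of its underside. A bystander.
- bowl: Terracotta bowl, 170 mm across the rim, 72 mm high, standing on the counter beyond the board's -y edge. Origin: centre of its underside. A bystander.
- fork: Steel fork, 205 mm long, 24 mm wide, 4 mm thick, flat on the counter beyond the board's +y edge. Origin: on the counter under its middle. A bystander.
- press: White plastic empanada press lying open: two round shells of 112 mm side by side along its x axis with a tab at each end, 342 mm long, 23 mm high, on the counter beyond the fork. Origin: on the counter under its hinge. A bystander.

How it is judged:
By the outcome, as a careful person would: the job done as asked, in the order asked, and still so for the second after the job is handed in, with the robot touching nothing.
It also fails if it takes over 32 s, if anything falls off the work surface, if the arm or the gripper's body presses on something with over 40 N, if the wrist force passes 120 N, or if a joint passes its speed limit or range.

## Working session

There is one attempt and no reset: what is moved stays moved. The work goes in short steps, Python scripts to look and compute and a tool call to move; the robot and the scene stay as the last step left them, time stands still between calls to the robot, and variables do not carry over. Pictures are saved under pics/ and viewed, at most 10 in all, crops included, and the job is handed in when it is done.

Besides the shell and the picture viewer there is one more tool, called as name(argument=value, ...) on one line, values as JSON. drive_tool: Moves the arm, as the interface text tells. Its arguments: {"type":"object","properties":{"moves":{"type":"array","items":{"type":"array"}},"grip_force":{"type":"number"}},"required":["moves"]}

```bash
mkdir -p pics; cat > h.py <<'E'
import numpy as np,cv2
from plant import ctrl
def cam(n):
    c=ctrl.read_camera(n); c['R']=np.array(c['R']);c['t']=np.array(c['t']); return c
def ray(c,u,v,z):
    d=c['R'].T@np.array([(u-c['cx'])/c['fx'],(v-c['cy'])/c['fy'],1]); o=-c['R'].T@c['t']
    return o+d*(z-o[2])/d[2]
def proj(c,X):
    p=c['R']@np.array(X)+c['t']; return c['fx']*p[0]/p[2]+c['cx'],c['fy']*p[1]/p[2]+c['cy']
def save(c,f): cv2.imwrite(f,cv2.cvtColor(c['image'],cv2.COLOR_RGB2BGR))
E
python3 - <<'E'
from h import *
for n in('top','scene'):
    c=cam(n);save(c,f'pics/{n}0.png');print(n,c['fx'],c['cx'],c['cy'],-c['R'].T@c['t'],c['R'].round(3))
s=ctrl.get_state();print(s)
E
```

```text
top 402.0548317800687 321.7105503884286 195.03042372861157 [0.41288128 0.03295478 1.19100521] [[ 0.025 -1.     0.01 ]
 [-0.992 -0.026 -0.12 ]
 [ 0.12  -0.007 -0.993]]
scene 401.00477253597165 319.57396751682654 194.0713505438865 [ 1.10087343 -0.02242907  0.86119579] [[ 0.089  0.996 -0.003]
 [ 0.805 -0.074 -0.589]
 [-0.587  0.05  -0.808]]
{'time': 0.1, 'qpos': array([ 1.10296816e+00,  2.87137308e-01,  1.57804552e+00, -1.35271212e-06,
        1.27860445e+00, -1.49987962e-01]), 'dq': array([-0.00158896, -0.00141291, -0.00514607,  0.00049662, -0.00120098,
        0.00016974]), 'joint_efforts': array([ 4.77347585e-04, -4.07294476e+01, -2.93699813e+01, -1.86799825e-04,
        3.39838174e-03, -2.11094937e-05]), 'eef_pos': array([0.21065518, 0.6406933 , 0.24703722]), 'tcp_rot': array([ 1.58251722e-01,  9.87398191e-01, -1.04556905e-03, -3.32986479e-04]), 'contact_force': array([-0.65844094, -0.45649278, -0.34503454]), 'wrist_torque': array([ 0.00891876, -0.01871197,  0.01674456]), 'finger_force': 0.0, 'opening': 0.9977167668245002}
```

View pics/top0.png

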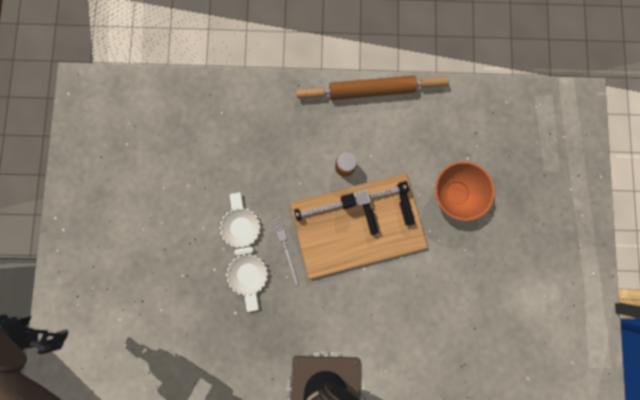

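View pics/scene0.png

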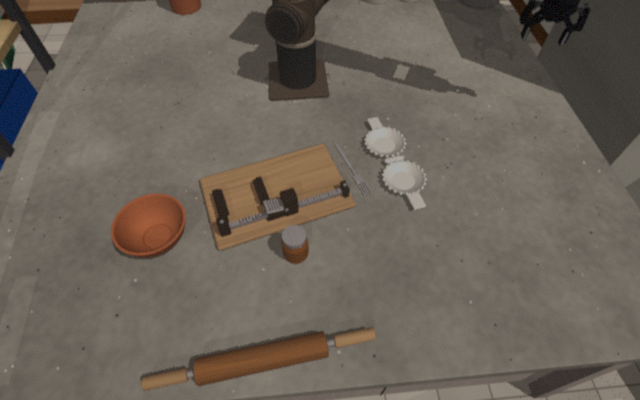

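The top view shows the board with corners near (290,202), (406,176), (427,249) and (308,278). The pad is at about (363,198), the hood at (349,201) and the end stop at (298,214). The jar is at (346,163). In the scene view the pad is at (273,207), the hood at (290,202) and the stop at (346,188).

```bash
python3 - <<'E'
from h import *
c=cam('top');s=cam('scene')
im=c['image'];hsv=cv2.cvtColor(im,cv2.COLOR_RGB2HSV)
for nm,cc,box in(('top',c,(270,160,440,290)),('scene',s,(190,130,370,260))):
    h=cv2.cvtColor(cc['image'],cv2.COLOR_RGB2HSV); m=((h[...,0]>8)&(h[...,0]<25)&(h[...,1]>80)&(h[...,2]>90)).astype('u1')*255 if 0 else (((h[...,0]>8)&(h[...,0]<25)&(h[...,1]>80)&(h[...,2]>90)).astype(np.uint8)*255)
    k=np.zeros_like(m);x0,y0,x1,y1=box;k[y0:y1,x0:x1]=m[y0:y1,x0:x1]
    cs,_=cv2.findContours(k,cv2.RETR_EXTERNAL,cv2.CHAIN_APPROX_NONE);b=max(cs,key=cv2.contourArea)[:,0]
    P=np.array([ray(cc,u,v,.022)[:2] for u,v in b],np.float32)
    r=cv2.minAreaRect(P);print(nm,r); bp=cv2.boxPoints(r);print(bp.round(4).tolist())
for p in((363,198),(355,200),(343,203),(298,214),(346,163)):print('top',p,ray(c,*p,.066).round(4))
for p in((273,207),(283,205),(346,188),(294,233)):print('scene',p,ray(s,*p,.066).round(4))
a=cv2.resize(im[150:290,280:440],None,fx=5,fy=4.0*1.25/1,interpolation=cv2.INTER_CUBIC)[:600]
b=cv2.resize(s['image'][145:255,200:360],None,fx=5,fy=5,interpolation=cv2.INTER_CUBIC)
cv2.imwrite('pics/ct.png',a[:600,:,::-1]);cv2.imwrite('pics/cs.png',b[:,:,::-1])
E
```

```text
top ((0.46967387199401855, -0.08263275027275085), (0.2314019352197647, 0.3586372137069702), 15.896738052368164)
[[0.3093000054359436, 0.05810000002384186], [0.4074999988079071, -0.28679999709129333], [0.6301000118255615, -0.22339999675750732], [0.5317999720573425, 0.12150000035762787]]
scene ((0.4405146539211273, -0.09332264959812164), (0.1649218201637268, 0.3581646680831909), 16.12455940246582)
[[0.311599999666214, 0.055799998342990875], [0.41100001335144043, -0.2883000075817108], [0.5695000290870667, -0.24250000715255737], [0.4699999988079071, 0.10159999877214432]]
top (363, 198) [ 0.5434 -0.0914  0.066 ]
top (355, 200) [ 0.5371 -0.0689  0.066 ]
top (343, 203) [ 0.5277 -0.0353  0.066 ]
top (298, 214) [0.4935 0.0902 0.066 ]
top (346, 163) [ 0.6424 -0.0417  0.066 ]
scene (273, 207) [ 0.5517 -0.0882  0.066 ]
scene (283, 205) [ 0.548  -0.0641  0.066 ]
scene (346, 188) [0.5111 0.0934 0.066 ]
scene (294, 233) [ 0.6283 -0.0417  0.066 ]
```

View pics/ct.png

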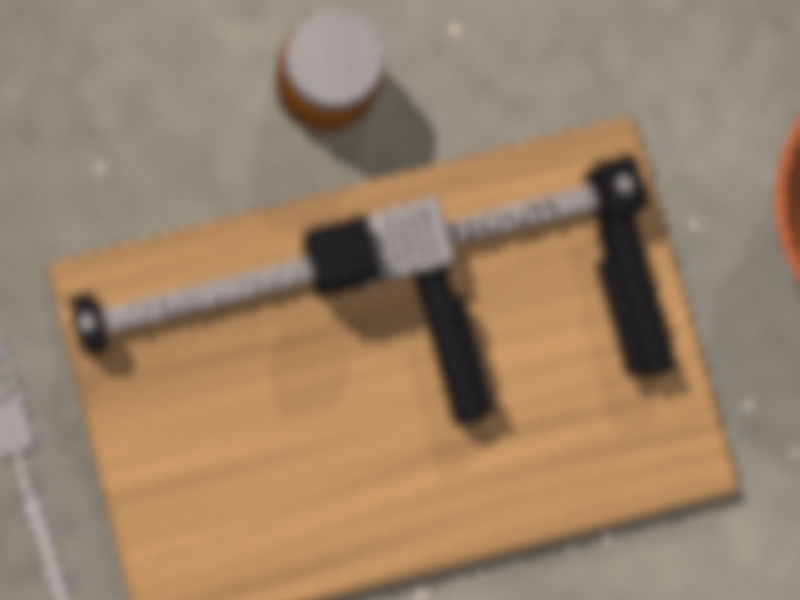

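View pics/cs.png

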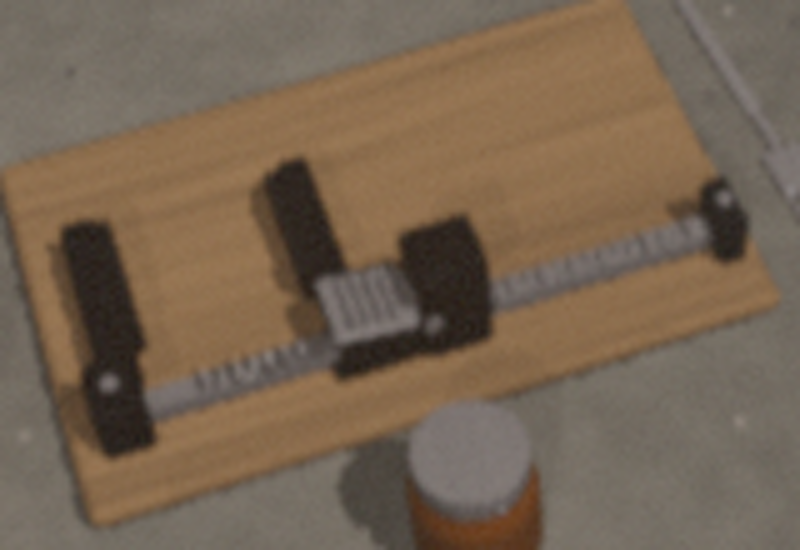

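The crops put the pad centre at (410,238) in the top crop and (367,305) in the scene crop. Both fall within about 2 mm of the bar line worked out from the board, and the board measures 231 x 359 mm as it should. Pad ≈ (0.546, -0.088), board yaw 0.278.

I'll shut the fingers, align tool x with board +y, and lean the tool so its lower edge presses on the pad centre while its front edge pushes the hood.

drive_tool(moves=[[[0,0,0.185],[0,0,0],0],[[0,0,0.185],[0,0,0],0],[[0,0,0.185],[0,0,0],0],[[0,0,0.185],[0,0,0],0],[[0,0,0.185],[0,0,0],0]], grip_force=20)

```text
time: 0.82
eef_pos: [0.2108, 0.641, 0.2479]
tcp_rot: [0.585, 0.811, -0.0, 0.0]
contact_force: [-0.6, 0.7, 0.0]
opening: 0.001
finger_force: 0.0
```

drive_tool(moves=[[[0,0,0.051],[0,0,0],0],[[0,0,0],[-0.05,0.008,0],0],[[0,0,0],[-0.05,0.008,0],0],[[0,0,0],[-0.05,0.008,0],0],[[0,0,0],[-0.05,0.008,0],0]])

```text
time: 1.45
eef_pos: [0.2967, 0.456, 0.2481]
tcp_rot: [0.603, 0.798, -0.0, 0.0]
contact_force: [0.8, 0.4, 0.1]
opening: -0.001
finger_force: 0.0
```

drive_tool(moves=[[[0,0,0],[-0.05,0.008,0],0],[[0,0,0],[-0.05,0.008,0],0],[[0,0,0],[-0.05,0.008,0],0],[[0,0,0],[-0.05,0.008,0],0],[[0,0,0],[-0.05,0.008,0],0]])

```text
time: 2.08
eef_pos: [0.4035, 0.2265, 0.2484]
tcp_rot: [0.603, 0.798, 0.0, 0.0]
contact_force: [0.4, 0.7, 0.1]
opening: 0.004
finger_force: 0.0
```

drive_tool(moves=[[[0,0,0],[-0.05,0.008,0],0],[[0,0,0],[-0.05,0.008,0],0],[[0,0,0],[-0.05,0.008,0],0],[[0,0,0],[-0.05,0.008,0],0],[[0,0,0],[0,0,0],0]])

```text
time: 2.7
eef_pos: [0.4896, 0.0418, 0.2483]
tcp_rot: [0.605, 0.796, -0.0, 0.0]
contact_force: [0.2, -0.2, -1.0]
opening: -0.001
finger_force: 0.0
```

drive_tool(moves=[[[0,0,0],[-0.046,0.006,0.03],0],[[0,0,0],[-0.046,0.006,0.03],0],[[0,0,0.006],[-0.046,0.006,0.03],0],[[0,0.15,0],[0,0,0],0],[[0,0.15,0],[0,0,0],0]])

```text
time: 3.32
eef_pos: [0.5436, -0.0823, 0.1581]
tcp_rot: [0.598, 0.787, 0.092, -0.121]
contact_force: [0.1, 0.2, -0.3]
opening: -0.003
finger_force: 0.0
```

```bash
cat > st.py <<'E'
from h import *
from scipy.spatial.transform import Rotation as Ro
s=ctrl.get_state();p=s['eef_pos'];R=Ro.from_quat(s['tcp_rot']).as_matrix()
a=.278;B=np.array([[np.cos(a),-np.sin(a),0],[np.sin(a),np.cos(a),0],[0,0,1]]).T
o=np.array([.4697,-.0826,0])
print('board tcp',(B@(p-o)).round(4),'\n',(B@R).round(3),'F',(B@s['contact_force']).round(1),s['time'])
E
python3 st.py; python3 - <<'E'
from h import *
out=[]
for n,(x,y) in(('top',(290,160)),('scene',(205,110))):
    c=cam(n);out.append(cv2.resize(c['image'][y:y+115,x:x+160],None,fx=2.5*2,fy=2.5*2,interpolation=cv2.INTER_CUBIC))
cv2.imwrite('pics/n1.png',cv2.resize(np.vstack(out),(400,575))[:,:,::-1])
E
```

```text
board tcp [ 0.0711 -0.02    0.1581] 
 [[ 0.006  1.     0.002]
 [ 0.954 -0.006  0.301]
 [ 0.301 -0.    -0.954]] F [ 0.1  0.2 -0.3] 3.325
```

View pics/n1.png

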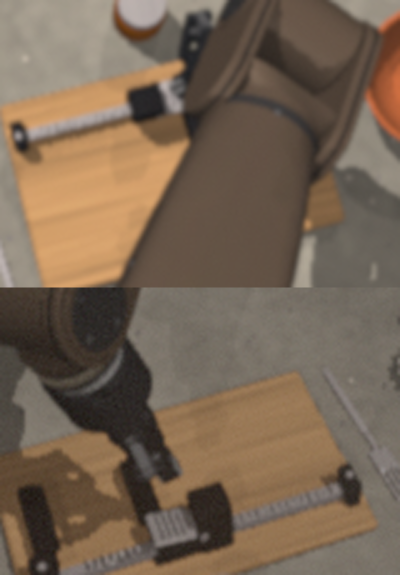

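The tool hangs above the pad, with the scene crop showing tips at (165,468) over the pad at (170,530). The front edge would just reach the hood face, so I'm backing off 6 mm while descending.

drive_tool(moves=[[[0,0,0],[-0.0124,0,0.0292],0],[[0,0,0],[-0.0124,0.001,0.0292],0],[[0,0,0],[0,0,0],0]])

```text
time: 3.8
eef_pos: [0.5443, -0.0872, 0.0929]
tcp_rot: [0.598, 0.787, 0.089, -0.121]
contact_force: [-0.8, -0.8, 0.1]
opening: 0.003
finger_force: 0.0
```

```bash
python3 st.py; python3 - <<'E'
from h import *
c=cam('scene');print([tuple(np.round(proj(c,ctrl.get_state()['eef_pos']),1))])
cv2.imwrite('pics/n2.png',cv2.resize(c['image'][160:245,220:340],None,fx=6,fy=6,interpolation=cv2.INTER_CUBIC)[:,:,::-1])
E
```

```text
board tcp [ 0.0705 -0.0249  0.0929] 
 [[ 0.007  1.    -0.003]
 [ 0.955 -0.005  0.298]
 [ 0.298 -0.005 -0.955]] F [-0.9 -0.5  0.1] 3.8
[(np.float64(271.9), np.float64(198.0))]
```

View pics/n2.png

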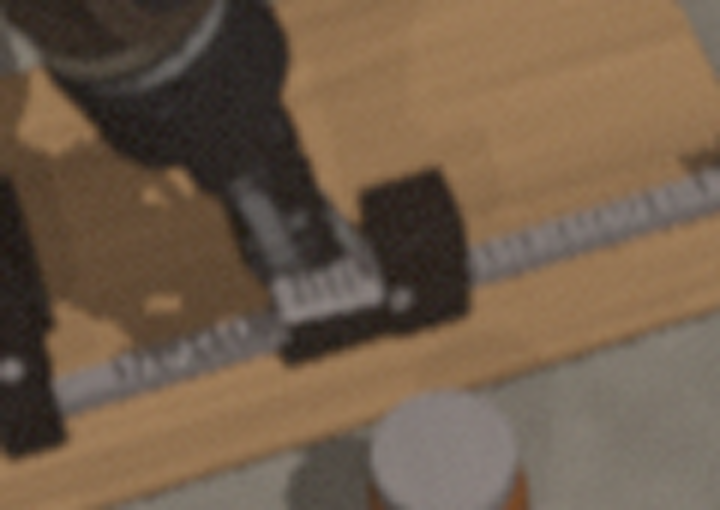

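The tips sit over the far half of the pad, at about (310,270), just short of the hood at (365,240). I'm descending slowly and watching the force.

drive_tool(moves=[[[0,0,0],[-0.0009,0,0.003],0],[[0,0,0],[-0.0009,0,0.003],0],[[0,0,0],[-0.0006,0,0.002],0],[[0,0,0],[0,0,0],0]])

```text
time: 4.35
eef_pos: [0.5464, -0.0893, 0.0869]
tcp_rot: [0.598, 0.787, 0.09, -0.119]
contact_force: [0.1, -0.0, -0.5]
opening: 0.001
finger_force: 0.0
```

drive_tool(moves=[[[0,0,0],[-0.0006,0,0.002],0],[[0,0,0],[-0.0006,0,0.002],0],[[0,0,0],[0,0,0],0]])

```text
time: 4.72
eef_pos: [0.5469, -0.0899, 0.0832]
tcp_rot: [0.598, 0.787, 0.09, -0.118]
contact_force: [-0.2, -1.9, 3.2]
opening: 0.001
finger_force: 1.6
```

```bash
python3 st.py
```

```text
board tcp [ 0.0722 -0.0282  0.0832] 
 [[ 0.007  1.     0.003]
 [ 0.956 -0.007  0.294]
 [ 0.294  0.001 -0.956]] F [-0.7 -1.8  3.2] 4.725
```

drive_tool(moves=[[[0,0,0],[-0.0006,0,0.002],0],[[0,0,0],[-0.0006,0,0.002],0],[[0,0,0],[-0.0006,0,0.002],0],[[0,0,0],[0,0,0],0]])

```text
time: 5.22
eef_pos: [0.5468, -0.0893, 0.0765]
tcp_rot: [0.598, 0.787, 0.091, -0.119]
contact_force: [0.7, -2.9, 4.8]
opening: 0.0
finger_force: 2.4
```

drive_tool(moves=[[[0,0,0],[-0.0003,0,0.001],0],[[0,0,0],[-0.0003,0,0.001],0],[[0,0,0],[0,0,0],0]])

```text
time: 5.6
eef_pos: [0.5468, -0.0892, 0.0753]
tcp_rot: [0.598, 0.787, 0.091, -0.119]
contact_force: [-0.0, -3.2, 7.2]
opening: 0.0
finger_force: 4.3
```

```bash
python3 st.py
```

```text
board tcp [ 0.0724 -0.0275  0.0753] 
 [[ 0.006  1.     0.003]
 [ 0.955 -0.007  0.296]
 [ 0.296  0.001 -0.955]] F [-0.9 -3.1  7.2] 5.6
```

The lever looks bottomed: about 8 mm of travel, with force rising to 7 N. I'm adding 1 mm of margin, then sliding +y until the front edge meets the hood.

drive_tool(moves=[[[0,0,0],[-0.0003,0,0.001],0],[[0,0,0],[0.0029,0,0.0009],0],[[0,0,0],[0.0029,0,0.0009],0],[[0,0,0],[0,0,0],0]])

```text
time: 6.1
eef_pos: [0.5453, -0.0834, 0.0752]
tcp_rot: [0.598, 0.787, 0.091, -0.119]
contact_force: [-1.6, -3.0, 11.5]
opening: -0.001
finger_force: 6.1
```

drive_tool(moves=[[[0,0,0],[0.0029,0,0.0009],0],[[0,0,0],[0.0029,0,0.0009],0],[[0,0,0],[0.0029,0,0.0009],0],[[0,0,0],[0,0,0],0]])

```text
time: 6.6
eef_pos: [0.5428, -0.0746, 0.0752]
tcp_rot: [0.598, 0.787, 0.091, -0.119]
contact_force: [-1.4, -3.2, 12.0]
opening: 0.001
finger_force: 6.2
```

```bash
python3 st.py; python3 - <<'E'
from h import *
c=cam('scene')
cv2.imwrite('pics/n3.png',cv2.resize(c['image'][160:245,220:340],None,fx=6,fy=6,interpolation=cv2.INTER_CUBIC)[:,:,::-1])
E
```

```text
board tcp [ 0.0725 -0.0123  0.0752] 
 [[ 0.006  1.     0.002]
 [ 0.955 -0.006  0.296]
 [ 0.296  0.    -0.955]] F [-2.3 -2.7 12. ] 6.6
```

View pics/n3.png

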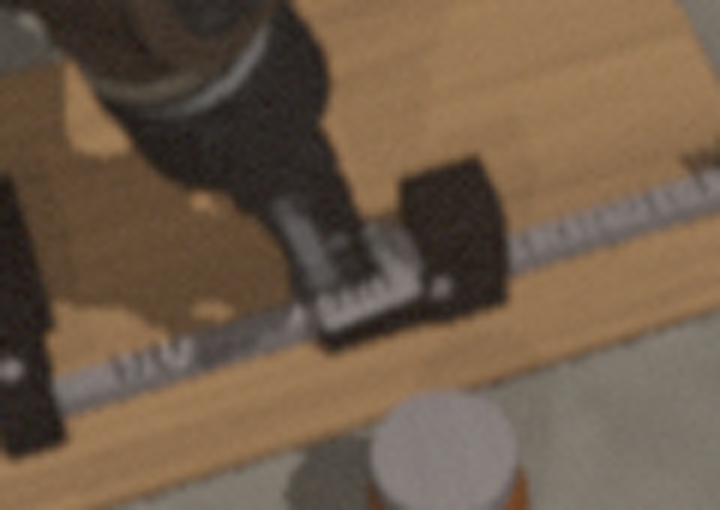

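The jaw is already sliding with the pressed pad; the hood moved from 365 to 405 px with the lever down. I'm carrying on along the bar.

drive_tool(moves=[[[0,0,0],[0.0076,0,0.0024],0],[[0,0,0],[0.0095,0,0.003],0],[[0,0,0],[0.0095,0,0.003],0],[[0,0,0],[0.0095,0,0.003],0],[[0,0,0],[0.0076,0,0.0024],0]])

```text
time: 7.28
eef_pos: [0.5303, -0.0306, 0.0751]
tcp_rot: [0.598, 0.788, 0.09, -0.119]
contact_force: [-3.0, -4.2, 14.5]
opening: -0.004
finger_force: 7.3
```

```bash
python3 st.py
```

```text
board tcp [0.0726 0.0334 0.0751] 
 [[ 0.005  1.     0.001]
 [ 0.955 -0.006  0.295]
 [ 0.295 -0.    -0.955]] F [-4.  -3.3 14.5] 7.275
```

drive_tool(moves=[[[0,0,0],[0.0076,0,0.0023],0],[[0,0,0],[0.0095,0,0.0029],0],[[0,0,0],[0.0095,0,0.0029],0],[[0,0,0],[0.0076,0,0.0023],0],[[0,0,0],[0.0048,0,0.0015],0]])

```text
time: 7.9
eef_pos: [0.5191, 0.009, 0.0751]
tcp_rot: [0.598, 0.788, 0.09, -0.12]
contact_force: [-3.7, -4.6, 15.0]
opening: -0.001
finger_force: 7.4
```

```bash
python3 st.py;  python3 - <<'E'
from h import *
c=cam('scene')
cv2.imwrite('pics/n4.png',cv2.resize(c['image'][150:235,250:370],None,fx=6,fy=6,interpolation=cv2.INTER_CUBIC)[:,:,::-1])
E
```

```text
board tcp [0.0726 0.0745 0.0751] 
 [[ 0.005  1.     0.001]
 [ 0.955 -0.005  0.296]
 [ 0.296 -0.001 -0.955]] F [-4.8 -3.4 15. ] 7.9
```

View pics/n4.png

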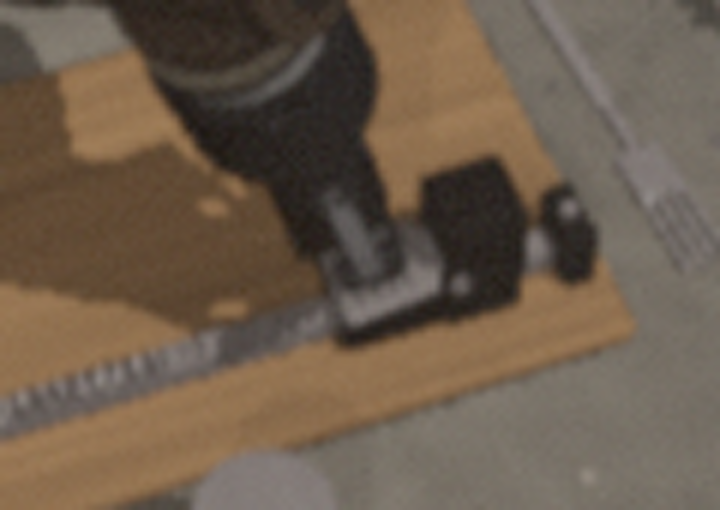

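The hood's rear is at about 522 px and the end stop face at about 545 px, so roughly 10–13 mm remain. I'm finishing slowly until the force shows the stop.

drive_tool(moves=[[[0,0,0],[0.0029,0,0.0009],0],[[0,0,0],[0.0029,0,0.0009],0],[[0,0,0],[0.0029,0,0.0009],0],[[0,0,0],[0.0019,0,0.0006],0],[[0,0,0],[0,0,0],0]])

```text
time: 8.57
eef_pos: [0.5161, 0.0197, 0.0751]
tcp_rot: [0.598, 0.788, 0.09, -0.12]
contact_force: [-4.2, -3.7, 14.9]
opening: 0.005
finger_force: 7.5
```

drive_tool(moves=[[[0,0,0],[0.0019,0,0.0006],0],[[0,0,0],[0.0019,0,0.0006],0],[[0,0,0],[0,0,0],0]])

```text
time: 8.95
eef_pos: [0.515, 0.0236, 0.0751]
tcp_rot: [0.598, 0.788, 0.09, -0.12]
contact_force: [-3.6, -4.2, 15.4]
opening: -0.001
finger_force: 7.6
```

```bash
python3 st.py
```

```text
board tcp [0.0727 0.0897 0.0751] 
 [[ 0.006  1.     0.   ]
 [ 0.955 -0.005  0.297]
 [ 0.297 -0.001 -0.955]] F [-4.6 -3.  15.4] 8.95
```

drive_tool(moves=[[[0,0,0],[0.0019,0,0.0006],0],[[0,0,0],[0.0019,0,0.0006],0],[[0,0,0],[0,0,0],0]])

```text
time: 9.32
eef_pos: [0.5142, 0.0265, 0.0751]
tcp_rot: [0.598, 0.788, 0.09, -0.119]
contact_force: [-4.8, -6.7, 15.0]
opening: -0.0
finger_force: 7.8
```

drive_tool(moves=[[[0,0,0],[0.0019,0,0.0006],0],[[0,0,0],[0.0019,0,0.0006],0],[[0,0,0],[0,0,0],0]])

```text
time: 9.7
eef_pos: [0.5145, 0.0281, 0.0753]
tcp_rot: [0.598, 0.788, 0.089, -0.116]
contact_force: [-3.1, -12.6, 14.3]
opening: 0.003
finger_force: 7.9
```

```bash
python3 st.py;  python3 - <<'E'
from h import *
c=cam('scene')
cv2.imwrite('pics/n5.png',cv2.resize(c['image'][150:235,250:370],None,fx=6,fy=6,interpolation=cv2.INTER_CUBIC)[:,:,::-1])
E
```

```text
board tcp [0.0735 0.0942 0.0753] 
 [[ 0.004  1.     0.003]
 [ 0.957 -0.005  0.289]
 [ 0.289  0.001 -0.957]] F [ -6.4 -11.3  14.3] 9.7
```

View pics/n5.png

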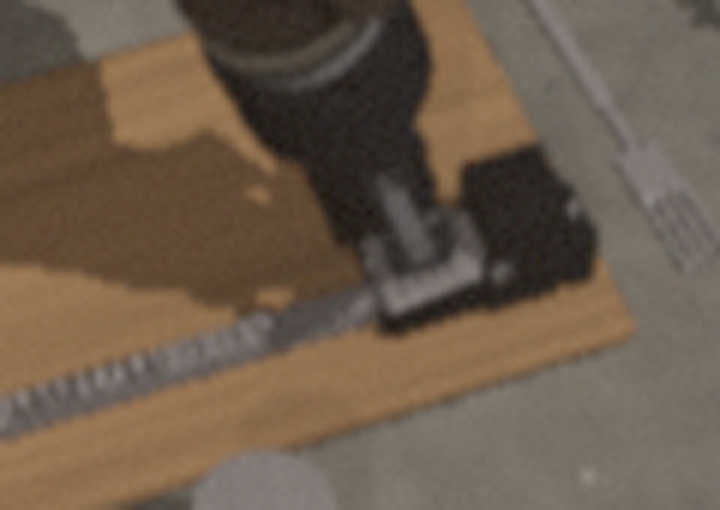

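The hood is against the stop: no gap is visible, and the push force rose to about 11 N with no further travel. I'll add 2 mm of push to be sure, then lift straight up.

drive_tool(moves=[[[0,0,0],[0.0019,0,0.0006],0],[[0,0,0],[0,0,0],0]])

```text
time: 10.0
eef_pos: [0.5147, 0.0298, 0.0755]
tcp_rot: [0.598, 0.788, 0.089, -0.115]
contact_force: [-0.9, -12.4, 14.3]
opening: 0.001
finger_force: 7.8
```

drive_tool(moves=[[[0,0,0],[0.0012,0,-0.0038],0],[[0,0,0],[0.0012,0,-0.0038],0],[[0,0,0],[0.0018,0,-0.0057],0],[[0,0,0],[0.003,0,-0.0095],0],[[0,0,0],[0,0,0],0]])

```text
time: 10.62
eef_pos: [0.5124, 0.0335, 0.0975]
tcp_rot: [0.598, 0.787, 0.091, -0.119]
contact_force: [-0.2, -1.2, 0.7]
opening: 0.002
finger_force: 0.0
```

drive_tool(moves=[[[0,0,0],[0.006,0,-0.019],0],[[0,0,0],[-0.03,0,-0.04],0],[[0,0,0],[-0.03,0,-0.04],0],[[0,0,0],[-0.03,0,-0.04],0],[[0,0,0],[0,0,0],0]])

```text
time: 11.25
eef_pos: [0.5468, -0.0864, 0.2077]
tcp_rot: [0.599, 0.787, 0.091, -0.116]
contact_force: [-0.3, -1.0, -0.9]
opening: -0.001
finger_force: 0.0
```

```bash
python3 st.py;  python3 - <<'E'
from h import *
c=cam('scene')
cv2.imwrite('pics/n6.png',cv2.resize(c['image'][130:250,210:370],None,fx=5,fy=5,interpolation=cv2.INTER_CUBIC)[:,:,::-1])
E
```

```text
board tcp [ 0.0731 -0.0248  0.2077] 
 [[ 0.008  1.     0.007]
 [ 0.956 -0.01   0.292]
 [ 0.292  0.004 -0.956]] F [-0.6 -0.8 -0.9] 11.25
```

View pics/n6.png

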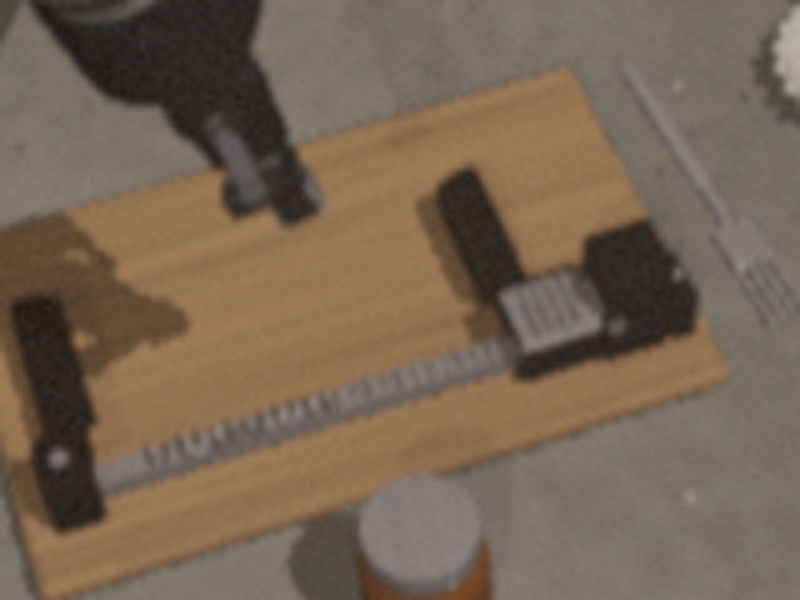

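The hood at (640,280) rests against the end stop at (680,280) with no gap. The lever pad at (550,308) is up, and the tool is clear of everything.

```bash
python3 -c "from plant import ctrl;print(ctrl.sign_off())"
```

```text
the job is handed in; nothing more can be done
None
```

The sliding jaw is fully home against the end stop and its lever has sprung back up; nothing was gripped, nothing else was touched, and the job is handed in at about 11 s.

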